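# Put the three steel pots away by size

## Robot

A 7-joint arm with a two-finger parallel gripper is mounted at the origin on the work surface. World frame = base frame: x ahead of the robot, y to its left, z up, the work surface at z = 0. Lengths are in m, angles in rad, forces in N, time in s.
With the tool pointing down it reaches from about 0.425 to 0.95 m from the base axis. Payload 4.7 kg.
Tool frame: the origin (TCP) lies on the centre line of the jaws, within the pads' length; the fingertips stand robot.nose_length ahead of it and the grasp point (between the pads) lies 8 mm behind it (robot.nose_length is the distance from the TCP to the fingertips, in m); z points along the fingers, y is the line along which they close (so a half turn about z gives the same grasp; the last joint's range is limited). The gripper opens to 85 mm and grips with 20 to 120 N. Pads are 22 mm wide; open, the fingers measure 114 mm over their backs; the gripper's body (76 mm by 85 mm) begins 54 mm behind the grasp point. The pads swing forward as they close: fully open they stand 13 mm farther back than shut.
Start: joints at [1.23, 0.469, -0.049, 1.532, 0.024, 1.141, -0.082], TCP at [0.207, -0.642, 0.242] pointing down, gripper open.
Joint ranges: [-2.59, 2.59], [-0.33, 1.99], [-1.39, 1.29], [0.1, 2.45], [-1.04, 4.18], [0.21, 1.99], [-2.66, 2.66]. Speed limits (rad/s): [2.57, 2.57, 3.14, 3.14, 3.14, 3.14, 3.14].

## Interface

Orientations are given as [roll, pitch, yaw] about the fixed x, y, z axes, in that order (R = Rz(yaw) Ry(pitch) Rx(roll)).
In Python, from plant import robot gives the robot as it stands. Calls block until the motion is done:
- robot.goto(position, orientation): joint-space move of the TCP to a pose.
- robot.move_straight(position, vel=0.15, attitude=None, contact_N=None): straight line of the TCP; attitude=None keeps the orientation; vel is the mean speed in m/s. With contact_N (N) it stops when the force on the tool has changed by that much, and returns True; else False.
- robot.move_joints(angles): joint-space move.
- robot.grip(opening, strength=None): opening from 0.0 (shut) to 1.0 (fully open); strength is the grip in N (None keeps the last); returns when the fingers have stopped.
- robot.sleep(seconds).
- robot.inverse_kinematics(position, orientation): joint angles nearest the present ones, or None.
- robot.sense(): the state.
- robot.grab_frame(name): name is "scene" or "top" or "wrist"; returns a dict with "image" (400x640x3 uint8, red, green, blue), "range_z" (400x640 float32, m along the optical axis (not along the pixel's ray), 0 where there is no reading), "fx", "fy", "cx", "cy" (pixels), "R" (3x3) and "t" (3): a world point X has camera coordinates R X + t. Camera axes: x right, y down, z forward; pixel columns grow to the right and rows downward; lengths in m; the calibration is good to about 2 mm. A picture is of the moment at which its call begins.
A pose or a line that the arm cannot do raises robot.IKError and nothing moves.
- robot.close_job(): hands the job in; it is judged then, once.
The state is a dict: "t": time; "joint_pos": joint angles; "joint_velocities": joint speeds; "effort": joint torques, N m; "tcp_pos": TCP position; "tcp_rot": TCP orientation; "wrist_force": force on the tool from outside, world axes, zero at the start; "torque": the same for the moment, N m; "opening": opening from 0.0 (shut) to 1.0 (fully open); "gripper_force": force on a finger pad.
Only numpy, scipy, OpenCV 4.12 (cv2) and the standard library are available. Lean on these libraries where they do the work, as an engineer would, in place of code of your own. Each camera call takes 0.05 s, during which the arm holds its last target. There are 200 camera calls.

## Task

Put the three round steel pots away by size: stand the largest in the wider blue dish, the middle one in the narrower blue dish, and the smallest inside the green box, opening its hinged lid first and lowering it fully shut afterwards. All pots end upright and flat on the floor of their place; leave the square tin where it is.

Things in the scene. Friction and masses are not known exactly. Their poses are not given: they have to be found in the camera images.
- pot_small_mid (a point): smallest round stainless-steel pot: diameter 32 mm, body 46 mm high (51 with knob), about 0.1 kg, with its lid and a small black knob fixed to it as one solid piece; free to be picked up. This point is on its axis, half-way up the body; z points up along the axis.
- pot_middle_mid (a point): middle-sized round stainless-steel pot: diameter 46 mm, body 58 mm high (63 with knob), about 0.2 kg, with its lid and a small black knob fixed to it as one solid piece; free to be picked up. This point is on its axis, half-way up the body; z points up along the axis.
- pot_large_mid (a point): largest round stainless-steel pot: diameter 62 mm, body 66 mm high (71 with knob), about 0.3 kg, with its lid and a small black knob fixed to it as one solid piece; free to be picked up. This point is on its axis, half-way up the body; z points up along the axis.
- dish_wide: the wider of two shallow round blue plastic dishes with a thin white line inside the rim, fixed to the counter: inner diameter 88 mm, outer 96 mm, rim 9 mm high, floor 4 mm thick (inner floor 4 mm above the counter). Origin: centre of its underside, at counter height; z up.
- dish_narrow: the narrower of two shallow round blue plastic dishes with a thin white line inside the rim, fixed to the counter: inner diameter 70 mm, outer 78 mm, rim 9 mm high, floor 4 mm thick (inner floor 4 mm above the counter). Origin: centre of its underside, at counter height; z up.
- box: lime-green plastic box with a white hinged lid (grey panel on top), fixed to the counter: 130 mm (its x) by 150 mm (its y) by 60 mm high, walls 4 mm, inner floor 4 mm above the counter. Origin: centre of its underside; z up. The lid's hinge lies along the box's y axis at x = +65 mm, z = 60 mm; the lid's handle bar is on the opposite (-x) side, roughly towards the robot.
- lid (a joint): lid angle of the box in rad: 0 shut, growing as it is raised, 1.57 standing upright, stop at 1.9. It may start slightly ajar. The hinge is stiff and the lid stays at any angle where it is left; about 2 to 3 N at the handle bar moves it.
- lid_bar (a point): middle of the lid's handle: a steel bar of 10 mm diameter parallel to the box's y axis, 40 mm in front of the lid's front edge, carried by an arm at each end (42 mm either side of this point), so that fingers can straddle the bar from above. With the lid shut it is at box x = -105 mm, z = 65.5 mm; it moves on a circle of 170 mm radius about the hinge line. With the lid upright the bar is on top, and can again be straddled from above, and is free to turn in a grip.
- tin: square steel tin (not one of the round pots), 52 mm square, 56 mm high with a small black knob 5 mm higher, loose; stays where it is. Origin: centre of its underside.

How it is judged:
At the end, for the whole second after the job is handed in: Largest pot in the wider dish and middle pot in the narrower: axis within 15 mm of its centre, flat on its floor within 4 mm, tilt under 0.1 rad. Smallest pot on the box floor, inside the walls, tilt under 0.15 rad; lid within 0.06 rad of shut. Pots released and at rest (horizontal distance between pot_large_mid and dish_wide below 0.015 m and z of pot_large_mid in the frame of dish_wide between 0.033 and 0.041 m and angle between each of pot_large_mid, pot_middle_mid's own z axis and vertical below 0.1 rad and horizontal distance between pot_middle_mid and dish_narrow below 0.015 m and z of pot_middle_mid in the frame of dish_narrow between 0.029 and 0.037 m and x of pot_small_mid in the frame of box between -0.055 and 0.055 m and y of pot_small_mid in the frame of box between -0.065 and 0.065 m and z of pot_small_mid in the frame of box between 0.022 and 0.034 m and angle between pot_small_mid's own z axis and vertical below 0.15 rad and value of joint lid below 0.06 rad and linear speed of each of pot_small, pot_middle, pot_large below 0.02 m/s); the robot touches nothing.
It fails at once if the square tin is moved more than 30 mm or tipped over (distance of tin from where it was at the start of the episode above 0.03 m or angle between tin's own z axis and vertical above 0.6 rad).
It also fails if it takes over 120 s, if anything falls off the work surface, if the arm or the gripper's body presses on something with over 40 N, if the wrist force passes 120 N, or if a joint passes its speed limit or range.

## Working session

There is one attempt and no reset: what is moved stays moved. The work goes in short steps, each a Python script; the robot and the scene stay as the last script left them, time stands still between calls to the robot, and variables do not carry over. Pictures are saved under pics/ and viewed, at most 14 in all, crops included, and the job is handed in when it is done.

```bash
mkdir -p pics; ls; cat > h.py <<'E'
import numpy as np, cv2
from plant import robot
def cloud(f):
    z=f["range_z"]; v,u=np.mgrid[:z.shape[0],:z.shape[1]]
    c=np.stack([(u-f["cx"])/f["fx"]*z,(v-f["cy"])/f["fy"]*z,z],-1)
    return (c-np.array(f["t"]))@np.array(f["R"])
def save(f,n): cv2.imwrite(f"pics/{n}.png",f["image"][:,:,::-1])
E
python3 - <<'E'
from h import *
for n in("scene","top"):
    f=robot.grab_frame(n);save(f,n);np.savez(n+".npz",**f)
    print(n,(-np.array(f["R"]).T@f["t"]).round(3))
s=robot.sense();print(s,robot.nose_length)
E
```

```text
pics
scene [ 1.145 -0.017  0.685]
top [ 0.371 -0.004  1.247]
{'t': 0.1, 'joint_pos': array([ 1.2301075 ,  0.46936982, -0.04862139,  1.53357232,  0.02409036,
        1.14098596, -0.0822893 ]), 'joint_velocities': array([-0.00032373, -0.00399955, -0.0005621 , -0.00401583, -0.00111484,
        0.00050353, -0.00052576]), 'effort': array([ 9.60733742e-04, -5.11512637e+01, -4.69809340e-02, -2.38387853e+01,
        1.07787747e-02,  4.43060810e-03,  5.53274572e-05]), 'tcp_pos': array([ 0.20694199, -0.64196825,  0.24136124]), 'tcp_rot': array([-3.13984271e+00,  3.95010283e-05,  3.11848094e-01]), 'wrist_force': array([0.55331105, 0.07164186, 0.08030695]), 'torque': array([0.06691612, 0.01228639, 0.07194353]), 'gripper_force': 0.0, 'opening': 0.9982838345675569} 0.011
```

View pics/scene.png

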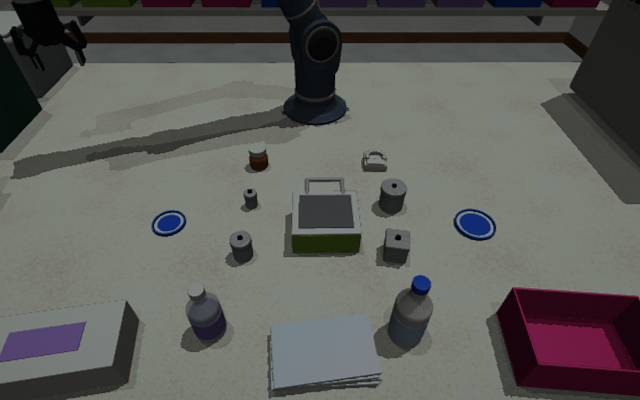

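View pics/top.png

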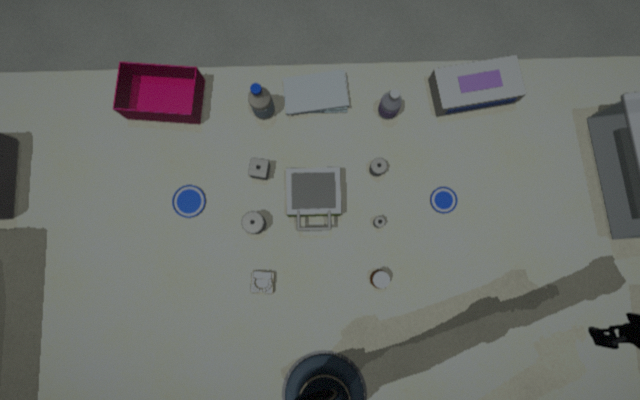

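The top view shows the wide dish at (189,201), narrow dish (443,200), large pot (254,222), middle pot (378,166), small pot (380,221), tin (259,168), box lid (314,190) and bar at about (314,228). Next I'll turn these into positions.

```bash
python3 - <<'E'
from h import *
f=dict(np.load("top.npz"));P=cloud(f)
S=dict(np.load("scene.npz"));Q=cloud(S).reshape(-1,3)
print("table z",np.median(P[240:260,300:330,2]), "fx",f["fx"])
def win(u,v,r): return P[v-r:v+r+1,u-r:u+r+1].reshape(-1,3)
for n,u,v,h,d in(("large",254,222,.066,.031),("mid",378,166,.058,.023),("small",380,221,.046,.016),("tin",259,168,.056,.026)):
    w=win(u,v,17);t=w[(w[:,2]>h-.008)&(w[:,2]<h+.012)]
    c,r=cv2.minEnclosingCircle(t[:,:2].astype(np.float32))
    print(n,len(t),t.mean(0).round(4),np.round(c,4),round(r,4),"scene",end=" ")
    q=Q[(np.hypot(*(Q[:,:2]-t.mean(0)[:2]).T)<.05)&(Q[:,2]>h-.006)&(Q[:,2]<h+.004)]
    print(len(q),q.mean(0).round(4) if len(q) else "", ((q.min(0)+q.max(0))/2).round(4) if len(q) else "")
    print(cv2.minAreaRect(t[:,:2].astype(np.float32)))
im=f["image"].astype(int)
for n,u,v in(("wide",189,201),("narrow",443,200)):
    r=25;I=im[v-r:v+r+1,u-r:u+r+1];W=P[v-r:v+r+1,u-r:u+r+1]
    m=(I[...,2]>I[...,0]*1.6+10)
    ys,xs=np.nonzero(m);t=W[m]
    c,rr=cv2.minEnclosingCircle(t[:,:2].astype(np.float32));print(n,m.sum(),t.mean(0).round(4),np.round(c,4),round(rr,4))
w=P[155:240,275:355].reshape(-1,3)
t=w[(w[:,2]>.05)];print("box",t.shape,cv2.minAreaRect(t[(t[:,0]>.0)][:,:2].astype(np.float32)))
u=P[160:220,280:350].reshape(-1,3);u=u[u[:,2]>.05];print("lidarea",cv2.minAreaRect(u[:,:2].astype(np.float32)))
A=np.c_[u[:,:2],np.ones(len(u))];print("plane",np.linalg.lstsq(A,u[:,2],rcond=None)[0])
print("lid z map",P[165:235:5,314].round(3).tolist())
b=P[222:236,295:335].reshape(-1,3);b=b[b[:,2]>.04];print("bar",b.mean(0),b.min(0),b.max(0))
E
python3 - <<'E'
import cv2
a=cv2.imread('pics/top.png')[145:245,230:400];cv2.imwrite('pics/topc.png',cv2.resize(a,None,fx=4.6,fy=4.6,interpolation=cv2.INTER_CUBIC))
E
```

```text
table z 7.129982417278136e-05 fx 435.3700804253037
large 401 [0.4706 0.1829 0.0656] [0.4709 0.1836] 0.031 scene 363 [0.4746 0.1814 0.066 ] [0.4711 0.1833 0.0648]
((0.47094979882240295, 0.18406246602535248), (0.06073640659451485, 0.057715486735105515), 87.13992309570312)
mid 209 [ 0.6206 -0.168   0.058 ] [ 0.621  -0.1681] 0.0232 scene 291 [ 0.6241 -0.1684  0.0578] [ 0.6215 -0.169   0.057 ]
((0.6210103631019592, -0.16840991377830505), (0.04221786931157112, 0.04494881629943848), 87.81403350830078)
small 105 [ 0.4648 -0.1657  0.0461] [ 0.4653 -0.1657] 0.016 scene 94 [ 0.4685 -0.1664  0.0455] [ 0.4654 -0.1671  0.0449]
((0.46488291025161743, -0.16589593887329102), (0.02792193926870823, 0.03097817301750183), 0.0876932442188263)
tin 349 [0.6239 0.1672 0.0557] [0.6242 0.168 ] 0.0348 scene 473 [0.6276 0.1661 0.056 ] [0.6239 0.1674 0.0549]
((0.624656081199646, 0.1681273877620697), (0.052489686757326126, 0.0523797944188118), 78.98832702636719)
wide 507 [0.5395 0.3742 0.0096] [0.4629 0.2081] 0.2315
narrow 299 [ 0.5241 -0.3564  0.0094] [ 0.455  -0.1972] 0.211
box (2804, 3) ((0.4947093725204468, 0.016945376992225647), (0.14921540021896362, 0.2474392205476761), 88.74740600585938)
lidarea ((0.4947093725204468, 0.016945376992225647), (0.14921540021896362, 0.2474392205476761), 88.74740600585938)
plane [-0.74126339 -0.06549094  0.48380743]
lid z map [[0.637, 0.012, 0.0], [0.609, 0.011, 0.066], [0.596, 0.012, 0.062], [0.58, 0.012, 0.069], [0.567, 0.013, 0.063], [0.552, 0.013, 0.071], [0.539, 0.013, 0.069], [0.525, 0.013, 0.069], [0.511, 0.014, 0.071], [0.498, 0.014, 0.068], [0.489, 0.015, 0.02], [0.476, 0.016, 0.002], [0.462, 0.016, -0.001], [0.447, 0.016, -0.0]]
bar [0.44950773 0.01511676 0.08856573] [ 0.37050159 -0.03089971  0.06728723] [0.46606145 0.06104785 1.24726325]
```

View pics/topc.png

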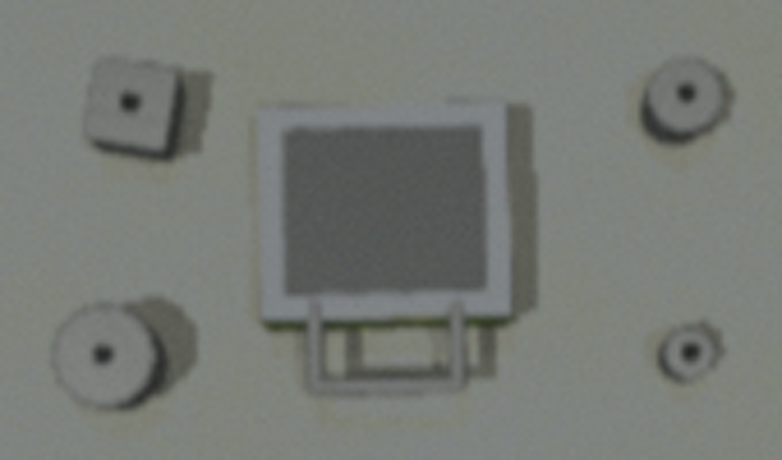

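The crop shows the lid nearly shut, the bar below it at crop (388,385), and the pots and tin clear of the box. Some pixels have no depth reading, so I'll filter those out and refit the dishes, box and bar.

```bash
python3 - <<'E'
from h import *
f=dict(np.load("top.npz"));P=cloud(f);ok=f["range_z"]>0
im=f["image"].astype(int)
for n,u,v in(("wide",189,201),("narrow",443,200)):
    r=25;s=np.s_[v-r:v+r+1,u-r:u+r+1];I=im[s];W=P[s]
    m=(I[...,2]>I[...,0]*1.6+10)&ok[s];t=W[m]
    c,rr=cv2.minEnclosingCircle(t[:,:2].astype(np.float32));print(n,m.sum(),t.mean(0).round(4),np.round(c,4),round(rr,4))
    # ray-based at z=.009
w=P[155:240,275:355][ok[155:240,275:355]]
t=w[(w[:,2]>.05)&(w[:,2]<.15)]
x=t[t[:,0]>.49]
R=cv2.minAreaRect(x[:,:2].astype(np.float32));print("lid",R)
A=np.c_[x[:,:2],np.ones(len(x))];print("plane",np.linalg.lstsq(A,x[:,2],rcond=None)[0])
b=t[t[:,0]<.475];print("bar region",len(b),b.mean(0),b.min(0),b.max(0))
b=b[b[:,0]<.462];print(np.polyfit(b[:,1],b[:,0],1),b.mean(0))
for e in("far","near"):
    pts=[]
    for y in np.arange(-.045,.075,.006):
        q=x[abs(x[:,1]-y)<.004]; pts.append((y,q[:,0].max() if e=="far" else q[:,0].min()))
    p=np.array(pts);print(e,np.polyfit(p[:,0],p[:,1],1),p[:,1].mean())
S=dict(np.load("scene.npz"));Q=cloud(S)[S["range_z"]>0]
q=Q[(abs(Q[:,1]-.013)<.06)&(Q[:,0]<.465)&(Q[:,0]>.40)&(Q[:,2]>.05)&(Q[:,2]<.12)];print("scene bar",len(q),q.mean(0),np.polyfit(q[:,1],q[:,0],1))
q=Q[(abs(Q[:,1]-.013)<.1)&(Q[:,0]>.49)&(Q[:,0]<.64)&(Q[:,2]>.052)&(Q[:,2]<.12)];print("scene lid",cv2.minAreaRect(q[:,:2].astype(np.float32)),np.linalg.lstsq(np.c_[q[:,:2],np.ones(len(q))],q[:,2],rcond=None)[0])
# reach/IK test
for yaw in(0,1.57,-1.57):
    print(yaw,robot.inverse_kinematics([.45,.015,.2],[np.pi,0,yaw]))
E
```

```text
wide 505 [0.5402 0.3757 0.0047] [0.5402 0.3757] 0.0474
narrow 298 [ 0.5246 -0.3576  0.0053] [ 0.5245 -0.3564] 0.0378
lid ((0.5538744926452637, 0.01531786099076271), (0.1490320861339569, 0.12964798510074615), 89.17720031738281)
plane [-0.02505277 -0.00030693  0.08261971]
bar region 171 [0.45301796 0.01471423 0.07303615] [ 0.44358663 -0.03089971  0.06728723] [0.47443064 0.06104785 0.07855281]
[-0.00641374  0.44979463] [0.4497021  0.01442828 0.07318527]
far [0.00818153 0.61717145] 0.6172696271065135
near [-0.00144114  0.49087106] 0.4908537645325312
scene bar 169 [0.45096874 0.01454641 0.07354487] [0.00762   0.4508579]
scene lid ((0.5546864867210388, 0.014513429254293442), (0.14978618919849396, 0.12952782213687897), 89.6315689086914) [-0.05578681  0.0005275   0.09976789]
0 [ 0.45863197  0.20791341 -0.65780373  2.06291283  0.15936609  0.91942222
 -1.85660461]
1.57 [ 0.60863042  0.24257544 -0.83674255  2.05638113  0.22383484  0.93307137
 -0.34882364]
-1.57 [ 0.84983464  0.35237184 -1.16171513  2.04748071  0.38972171  0.98529322
  2.63095525]
```

Fits: box centre (0.554, 0.015) with yaw about 0, hinge x=0.619, bar (0.450, 0.0147, ~0.069) so slightly ajar, wide dish (0.540, 0.376) and narrow dish (0.5245, -0.357). I'll open the lid first.

```bash
cat >> h.py <<'E'
HX,BY,HZ,R=.6195,.0147,.060,.170
D=np.pi
def bar(th):  # bar centre; .0055 above the hinge line when shut
    r0=np.arctan2(.0055,.17); a=th+r0
    return np.array([HX-R*np.cos(a),BY,HZ+R*np.sin(a)])
def tcp(p): return [p[0],p[1],p[2]-.008]   # tcp for a grasp point, tool down
def st(m=""):
    s=robot.sense();print(m,"t%.1f"%s["t"],"tcp",s["tcp_pos"].round(4),"F",s["wrist_force"].round(1),"op",round(s["opening"],3),"gf",round(s["gripper_force"],1))
E
python3 - <<'E'
from h import *
Y=1.5708
robot.grip(.38)
robot.goto([.45,BY,.20],[D,0,Y])
b=bar(.025);print(b)
robot.move_straight(tcp(b+[0,0,.06])); st()
save(robot.grab_frame("wrist"),"w1")
robot.move_straight(tcp(b),vel=.08,contact_N=12); st("down")
robot.grip(0.0,40); st("gripped")
save(robot.grab_frame("wrist"),"w2")
E
```

```text
[0.44977941 0.0147     0.06974274]
 t3.8 tcp [0.4504 0.0149 0.1222] F [0.2 0.7 0.3] op 0.378 gf 0.0
down t4.8 tcp [0.4501 0.0149 0.062 ] F [ 0.7 -0.7  0.5] op 0.386 gf 0.0
gripped t5.1 tcp [0.448  0.0146 0.0615] F [-5.   0.3  2. ] op 0.098 gf 39.0
```

```bash
python3 - <<'E'
from h import *
for i,th in enumerate(np.linspace(.12,1.66,13)):
    robot.move_straight(tcp(bar(th)),vel=.12)
    if i%2==0: st("%.2f"%th)
    s=robot.sense()
    if np.linalg.norm(s["wrist_force"])>40 or s["opening"]<.05: print("stop");st();break
f=robot.grab_frame("scene");save(f,"s2")
E
```

```text
0.12 t5.4 tcp [0.4495 0.0147 0.0779] F [-5.6  1.4  1.2] op 0.098 gf 39.4
0.38 t6.1 tcp [0.4608 0.0146 0.1197] F [-8.8  1.5  4.5] op 0.096 gf 39.5
0.63 t6.8 tcp [0.4815 0.0145 0.1573] F [-14.1   0.5  10.5] op 0.1 gf 39.8
0.89 t7.4 tcp [0.5131 0.0145 0.1898] F [-18.2  -1.9  24.3] op 0.099 gf 41.1
1.15 t8.1 tcp [0.5567 0.0143 0.2131] F [-5.2 -1.9 16.7] op 0.096 gf 41.6
1.40 t8.8 tcp [0.5989 0.0141 0.2223] F [ 0.8 -1.3  5.2] op 0.096 gf 41.8
1.66 t9.4 tcp [0.6412 0.014  0.2211] F [ 1.  -2.   2.8] op 0.097 gf 42.1
```

View pics/s2.png

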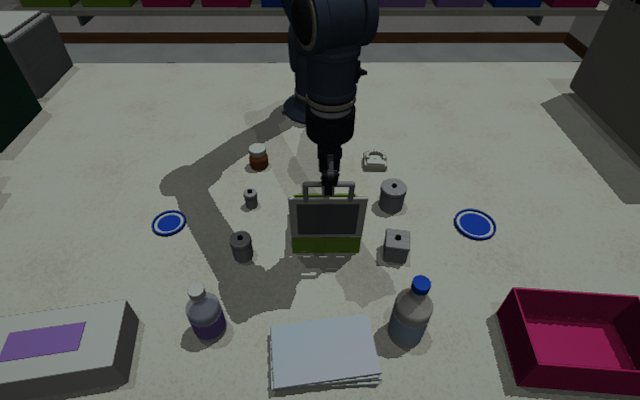

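The lid is standing upright with the gripper on its bar at about (328,185), and all pots are untouched. Next I'll release it and pick the small pot.

```bash
cat >> h.py <<'E'
def best_yaw(p,cands,q=None):
    q0=robot.sense()["joint_pos"]; o=[]
    for y in cands:
        k=robot.inverse_kinematics(p,[D,0,y])
        if k is not None: o.append((np.abs(np.array(k)-q0).max()+.5*abs(k[6]),y))
    return min(o)[1]
def pick(xy,h,w,yaw,zt=.2):
    "h: grasp height above counter, w: pot diameter"
    robot.grip(min(1,(w+.026)/.085))
    robot.goto([*xy,zt],[D,0,yaw])
    hit=robot.move_straight(tcp([*xy,h]),vel=.15,contact_N=12); st("at pot hit=%s"%hit)
    robot.grip(0.0,60); st("gripped")
    robot.move_straight([*xy,zt],vel=.15); st("lifted")
def place(xy,h,w,yaw,zt=.2):
    "h: grasp height at which the pot stands on its floor"
    robot.goto([*xy,zt],[D,0,yaw])
    robot.move_straight(tcp([*xy,h+.015]),vel=.15)
    hit=robot.move_straight(tcp([*xy,h-.003]),vel=.03,contact_N=5); st("placed hit=%s"%hit)
    robot.grip(min(1,(w+.026)/.085)); robot.move_straight([*xy,zt],vel=.2); st("clear")
E
python3 - <<'E'
from h import *
robot.grip(.38); robot.move_straight([.641,BY,.32])
p=[.465,-.1662]
y=best_yaw([*p,.2],[0,D,-D]);print(y)
pick(p,.028,.032,y,zt=.2)
f=robot.grab_frame("scene");save(f,"s3")
E
```

```text
0
at pot hit=False t13.5 tcp [ 0.4657 -0.1663  0.0207] F [-0.4 -0.2  0.6] op 0.682 gf 0.0
gripped t13.8 tcp [ 0.4656 -0.1664  0.0208] F [-0.9  0.6  5.8] op 0.351 gf 58.7
lifted t15.2 tcp [ 0.4643 -0.166   0.1991] F [ 0.3  0.6 -1. ] op 0.355 gf 59.2
```

```bash
python3 - <<'E'
from h import *
p=[.529,.015]
place(p,.032,.032,best_yaw([*p,.2],[0,D,-D]))
robot.goto([.50,BY,.33],[D,0,1.5708])
f=robot.grab_frame("top");save(f,"t3")
g=robot.grab_frame("scene")
P=cloud(f)[f["range_z"]>0]
q=P[(abs(P[:,0]-.54)<.08)&(abs(P[:,1]-.015)<.05)&(P[:,2]>.03)&(P[:,2]<.058)];print(len(q),q.mean(0) if len(q) else "")
Q=cloud(g)[g["range_z"]>0]
q=Q[(abs(Q[:,0]-.63)<.06)&(abs(Q[:,1]-.015)<.035)&(Q[:,2]>.215)&(Q[:,2]<.25)];print("bar",len(q),q.mean(0),q.min(0),q.max(0))
E
python3 -c "
import cv2
a=cv2.imread('pics/t3.png')[130:250,230:400];cv2.imwrite('pics/t3c.png',cv2.resize(a,None,fx=4.5,fy=4.5))"
```

```text
placed hit=True t17.8 tcp [0.5292 0.015  0.0249] F [-0.8 -0.4  6.3] op 0.343 gf 59.7
clear t19.2 tcp [0.5281 0.0148 0.1989] F [ 0.  -0.  -0.2] op 0.683 gf 0.0
0 
bar 237 [0.64310528 0.01448711 0.23187649] [ 0.63717229 -0.01981184  0.22495536] [0.64667771 0.0496515  0.23639071]
```

View pics/t3c.png

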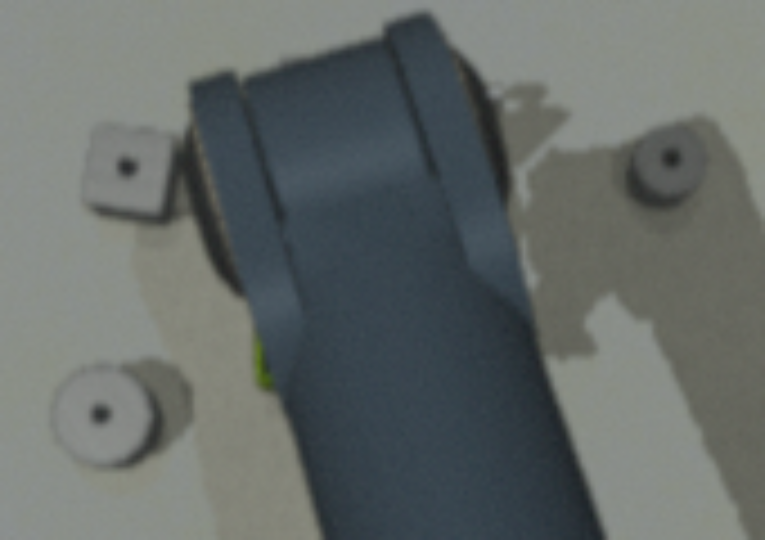

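The arm hides the box here. I'll move the large pot next and check the box once the arm is clear.

```bash
python3 - <<'E'
from h import *
c=[i*D/4 for i in range(-4,5)]
p=[.471,.1835]; pick(p,.042,.062,best_yaw([*p,.2],c))
p=[.5402,.3757]; place(p,.046,.062,best_yaw([*p,.2],c))
f=robot.grab_frame("top");save(f,"t4")
P=cloud(f);P=P[f["range_z"]>0]
q=P[(abs(P[:,0]-.54)<.06)&(abs(P[:,1]-.015)<.06)&(P[:,2]>.03)&(P[:,2]<.058)];print("small",len(q),q.mean(0) if len(q) else "")
E
python3 -c "
import cv2
a=cv2.imread('pics/t4.png')[120:270,150:400];cv2.imwrite('pics/t4c.png',cv2.resize(a,None,fx=3.2,fy=3.2))"
```

```text
at pot hit=False t23.2 tcp [0.4716 0.1838 0.0348] F [-0.1  0.1 -0.3] op 1.003 gf 0.0
gripped t23.6 tcp [0.4714 0.1835 0.0352] F [-2.3 -2.   8.5] op 0.706 gf 62.7
lifted t24.8 tcp [0.4704 0.183  0.199 ] F [-1.  -0.3 -3.6] op 0.704 gf 65.4
placed hit=True t27.3 tcp [0.5402 0.3756 0.0393] F [ 0.4 -0.8  5.5] op 0.709 gf 65.8
clear t28.6 tcp [0.5398 0.3749 0.1986] F [-0.4  1.1 -0.7] op 0.998 gf 0.0
small 157 [0.51440164 0.01329577 0.04929025]
```

View pics/t4c.png

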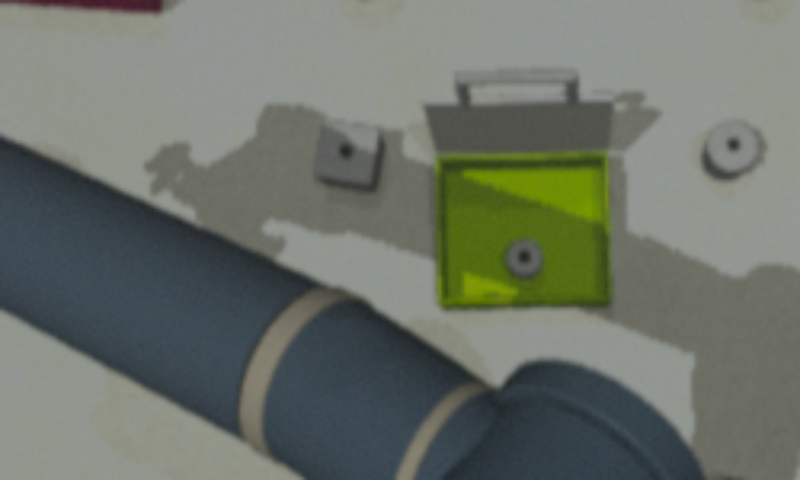

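The small pot is upright in the open box at crop (524,258), with the lid behind it. Now the lid gets closed.

```bash
python3 - <<'E'
from h import *
robot.grip(.38)
robot.goto([.5402,.3757,.33],[D,0,1.5708])
robot.goto([.641,BY,.33],[D,0,1.5708])
b=bar(1.66)
hit=robot.move_straight(tcp(b),vel=.12,contact_N=12);st(hit)
robot.grip(0,40);st("gripped")
for i,th in enumerate(np.linspace(1.56,.04,13)):
    robot.move_straight(tcp(bar(th)),vel=.12)
    if i%3==0: st("%.2f"%th)
    s=robot.sense()
    if np.linalg.norm(s["wrist_force"])>45 or s["opening"]<.05: print("stop");st();break
E
```

```text
False t32.3 tcp [0.6407 0.015  0.2217] F [-0.1  0.   0.1] op 0.38 gf 0.0
gripped t32.7 tcp [0.6406 0.0148 0.2217] F [-0.2  0.1  3.1] op 0.096 gf 39.0
1.56 t33.0 tcp [0.6236 0.0149 0.2234] F [-0.2 -0.1  6. ] op 0.098 gf 39.5
1.18 t34.0 tcp [0.559  0.0151 0.211 ] F [-2.6  2.7  5.2] op 0.101 gf 41.6
0.80 t35.0 tcp [0.5051 0.0153 0.1776] F [-1.8  5.1  1. ] op 0.101 gf 42.2
0.42 t36.0 tcp [0.4663 0.0154 0.1258] F [-3.7  5.3  1.6] op 0.097 gf 43.6
0.04 t37.0 tcp [0.4486 0.0155 0.063 ] F [-5.4  4.8 -0.3] op 0.095 gf 45.1
```

```bash
python3 - <<'E'
from h import *
b=bar(0)
hit=robot.move_straight(tcp(b-[0,0,.006]),vel=.03,contact_N=14);st("push %s"%hit)
robot.grip(.38); x,y,_=robot.sense()["tcp_pos"]
robot.move_straight([b[0],BY,.13],vel=.15)
robot.grip(0.0)
hit=robot.move_straight([b[0],BY,.055],vel=.05,contact_N=10);st("press %s"%hit)
robot.move_straight([b[0],BY,.25],vel=.2)
c=[i*D/4 for i in range(-4,5)]
p=[.621,-.1685]; pick(p,.037,.046,best_yaw([*p,.2],c))
p=[.5245,-.357]; place(p,.041,.046,best_yaw([*p,.2],c))
robot.goto([.21,-.6,.28],[D,0,.31])
def rad(q):return cv2.minEnclosingCircle(q[:,:2].astype(np.float32))
for n in("top","scene"):
    f=robot.grab_frame(n);save(f,"e_"+n);P=cloud(f)[f["range_z"]>0]
    for m,x,y,h in(("large",.5402,.3757,.07),("mid",.5245,-.357,.062),("tin",.624,.168,.056)):
        q=P[(abs(P[:,0]-x)<.05)&(abs(P[:,1]-y)<.05)&(abs(P[:,2]-h)<.004)]
        if len(q):print(n,m,len(q),q.mean(0).round(4),((q.min(0)+q.max(0))/2).round(4))
    q=P[(P[:,0]>.50)&(P[:,0]<.61)&(abs(P[:,1]-BY)<.06)&(P[:,2]>.05)&(P[:,2]<.1)];print("lid",np.linalg.lstsq(np.c_[q[:,:2],np.ones(len(q))],q[:,2],rcond=None)[0])
    q=P[(P[:,0]>.43)&(P[:,0]<.462)&(abs(P[:,1]-BY)<.06)&(P[:,2]>.05)&(P[:,2]<.1)];print("bar",q.mean(0))
st()
E
```

```text
push True t37.4 tcp [0.4477 0.0156 0.051 ] F [-1.2  0.8  6.7] op 0.097 gf 46.4
press True t39.9 tcp [0.4495 0.0147 0.081 ] F [-3.1 -1.1 13. ] op 0.001 gf 6.9
at pot hit=False t43.8 tcp [ 0.6218 -0.1685  0.0301] F [0.5 1.4 0.7] op 0.849 gf 0.0
gripped t44.2 tcp [ 0.6215 -0.1686  0.0302] F [-2.8  0.3  6.3] op 0.516 gf 60.3
lifted t45.5 tcp [ 0.6203 -0.1685  0.1988] F [-0.6 -0.  -2.5] op 0.514 gf 61.2
placed hit=True t48.0 tcp [ 0.5244 -0.3572  0.0342] F [-1.   0.3  5.5] op 0.515 gf 61.6
clear t49.4 tcp [ 0.5236 -0.3568  0.1986] F [ 0.8 -0.4  0.1] op 0.849 gf 0.0
top large 354 [0.5396 0.3743 0.0697] [0.5402 0.3747 0.07  ]
top mid 182 [ 0.5236 -0.3556  0.0618] [ 0.5236 -0.3569  0.0619]
top tin 302 [0.6242 0.1676 0.0558] [0.624  0.1679 0.056 ]
lid [ 0.00042036 -0.0037017   0.0673903 ]
bar [0.44959016 0.01815315 0.0693988 ]
scene large 405 [0.543  0.3727 0.0703] [0.5418 0.3745 0.07  ]
scene mid 224 [ 0.5269 -0.3562  0.0622] [ 0.5254 -0.3579  0.062 ]
scene tin 454 [0.6269 0.1664 0.0562] [0.6239 0.167  0.0559]
lid [-0.00390947  0.00054539  0.0704319 ]
bar [0.45079096 0.0168124  0.06850162]
 t51.0 tcp [ 0.2121 -0.599   0.2797] F [ 0.1  0.2 -0. ] op 0.849 gf 0.0
```

View pics/e_scene.png

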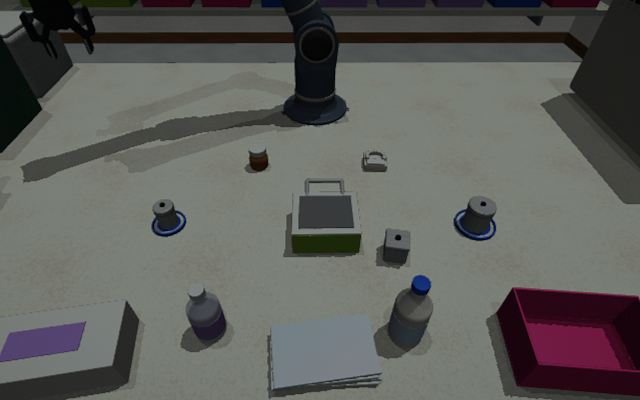

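View pics/e_top.png

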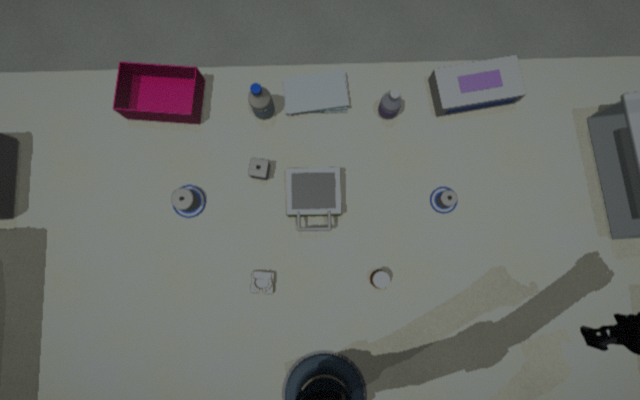

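The large pot is at (480,215) in the wide dish and the middle pot at (164,213) in the narrow one, both centred within about 2 mm. The lid is flat (slope below 0.004) and the tin at (396,245) hasn't moved. I'm handing the job in.

```bash
python3 -c "
from h import *
print(robot.close_job())"
```

```text
the job is handed in; nothing more can be done
None
```

The job is handed in (no verdict was returned): the large and middle pots are centred in their dishes to about 2 mm, the small pot was upright in the box before I shut the lid flat, and the tin did not move.

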